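# Post the specimen carton past the spring flap

### The job

Push the small specimen carton along its track and over the edge into the drop box: push the self-closing flap open with one finger and keep it aside while the other finger pushes the carton through, so that the carton never touches the flap. Only push the carton gently: do not pinch, lift or tip it on the ledge. Then come away so that the flap swings shut, and leave the other things on the trolley alone.

Things in the scene. Friction and masses are not known exactly. Their poses are not given: they have to be found in the camera images.
- drop_box: Fixed white drop box, 290 mm long, 142 wide (y -44 to 98), open on top. Origin: on the trolley top (z = 0) below the track's centre line; x = push direction, y to its left, z up. Ledge: x -150 to 30, level, top at z = 75. Beyond x = 30: open bin to x = 134, y -38 to 92, floor z = 6. Walls at both sides (x -45 to 140) and the far end, tops at z = 120; nothing covers the space between.
- ledge_edge (a point): Middle of the ledge's edge, on its top: drop box x = 30, y = 0, z = 75 mm. The track on the ledge is 44 mm wide, centred on y = 0, runs along x from x = -150 right up to this edge, between two kerbs 5 mm wide and 5 mm high. The carton falls into the bin once its centre is past this edge.
- flap (a joint): Hinge angle of the flap, rad: 0 shut, 0.873 (stop) fully open. Dark grey upright plate 144 mm long, 4 thick, standing 8 to 45 mm above ledge height. Shut, it slants across the track: from its pin towards drop box +x and -y, 50 degrees off the x axis. Opening swings its free end to +x and +y until it lies along +x near the wall at y = 92. A light spring (0.016 N m shut, 0.051 open) shuts it within about 1 s.
- flap_hinge (a point): The flap's upright hinge pin (8 mm thick, the plate's end round it 12), at drop box x = -30, y = 82 mm; the point lies half-way up the flap, 26.5 mm above the ledge.
- flap_tip (a point): Free end of the flap, half-way up, 144 mm from the pin; with the flap shut at drop box x = 63, y = -28 mm.
- carton_center (a point): Centre (16 mm above the ledge) of the loose specimen carton: brown cardboard box 40 mm long (its x, along the track), 36 wide (y), 32 high, white band round it, 40 to 90 g. It starts standing in the track on the ledge, square to it within 0.04 rad, short of the flap.
- sanitizer: Bystander: clear bottle with white cap, 60 mm across, 140 mm tall; origin under its centre.
- jar: Bystander: clear specimen jar with white lid, 52 mm across, 60 mm tall; origin under its centre.
- glove_box: Bystander: white box of gloves, 100 x 180 (y) x 70 mm high; origin under its centre.
Not all that is in view belongs to the job. Of the things that look like the part that bears carton_center, the smallest one is meant.

How it is judged (in metres and radians):
On the way, in this order (a step that is already met when the one before it is completed fails the run):
1. a finger has the flap open while the carton is still on the ledge, short of the edge (value of joint flap above 0.4 rad and contact force between the fingers and flap above 0.05 N and x of carton_center in the frame of drop_box below 0.02 m and z of carton_center in the frame of drop_box above 0.085 m), for 0.05 s.
2. the carton goes over the edge while a finger still has the flap open (value of joint flap above 0.4 rad and contact force between the fingers and flap above 0.05 N and x of carton_center in the frame of drop_box above 0.03 m), for 0.02 s.
At the end, for the whole second after the job is handed in: The carton lies at rest inside the bin of the drop box, its centre below the ledge (under 55 mm up), and the flap is shut (within 0.08 rad) (x of carton_center in the frame of drop_box between 0.03 and 0.134 m and y of carton_center in the frame of drop_box between -0.038 and 0.092 m and z of carton_center in the frame of drop_box between 0 and 0.055 m and value of joint flap below 0.08 rad and linear speed of carton below 0.02 m/s); the robot touches nothing.
It fails at once if the carton touches the flap (more than 0.15 N) (contact force between carton and flap above 0.15 N).
It fails at once if the carton is lifted off the ledge (centre more than 14 mm above where it stood) (z of carton_center in the frame of drop_box above 0.105 m).
It fails at once if the carton is tipped over on the ledge (x of carton_center in the frame of drop_box below 0 m and angle between carton_center's own z axis and vertical above 0.5 rad).
It fails at once if the carton is pinched or pushed hard (over 15 N) (contact force between the fingers and carton above 15 N).
It fails at once if the sanitizer bottle, the specimen jar or the glove box is moved more than 20 mm (distance of any of sanitizer, jar, glove_box from where it was at the start of the episode above 0.02 m).
It also fails if it takes over 48 s, if anything falls off the work surface, if the arm or the gripper's body presses on something with over 40 N, if the wrist force passes 120 N, or if a joint passes its speed limit or range.

### The arm

A 6-joint arm with a two-finger parallel gripper is mounted at the origin on the work surface. World frame = base frame: x ahead of the robot, y to its left, z up, the work surface at z = 0. Lengths are in mm, angles in rad, forces in N, time in s.
With the tool pointing down it reaches from about 300 to 775 mm from the base axis. Payload 14.6 kg.
Tool frame: the origin (TCP) lies midway between the tips of the shut fingers; the grasp point (between the pads) lies 19 mm behind it; z points along the fingers, y is the line along which they close (so a half turn about z gives the same grasp; the last joint's range is limited). The gripper opens to 94 mm and grips with 3 to 60 N. Pads are 16 mm wide; open, the fingers measure 119 mm over their backs; the gripper's body (75 mm by 177 mm) begins 78 mm behind the grasp point.
Start: joints at [-1.395, 0.3, 1.521, -0, 1.321, -0.067], TCP at [132.225, -533.859, 170.746] pointing down, gripper open.
Joint ranges: [-3.03, 3.03], [-0.79, 2.21], [0.23, 2.52], [-1.04, 4.18], [0, 3.07], [-2.55, 2.55]. Speed limits (rad/s): [2.22, 2.22, 2.57, 3.14, 3.14, 3.14].

### API

Orientations are given as [roll, pitch, yaw] about the fixed x, y, z axes, in that order (R = Rz(yaw) Ry(pitch) Rx(roll)).
In Python, from cell import manip, camera gives the robot as it stands.
- The arm moves only by the tool move_arm, never from a script. Its arguments are lists of equal length, an entry for each row: "dp": the shift along the world's x, y, z in mm, a list of three; "rotation": the turn, a rotation vector about the world's x, y, z in rad, a list of three; "hand": the opening, from 0 (shut) to 1 (fully open). A call has 1 to 10 rows; each row shifts and turns the commanded pose from where the row before left it; what a row does not reach is not made up. A row lasts 1/8 s, in which the tool goes at most 62.5 mm and 10.7 degrees, less where a joint would pass 70% of its speed; a pose out of reach is approached as far as the arm can. A call with a gripper value outside its range is refused whole. The fingers move at their own pace and stop on an object; "newtons" is the grip in N (left out, the last holds). Time passes only in rows, so rows that do not move let the fingers close. It gives the time, the measured TCP pose, the force, the opening and the grip force at its end, in the units of the state.
- manip.read_state(): the state, without advancing time (a new reading comes with each control period).
- camera(name): name is "side" or "top"; returns a dict with "image" (400x640x3 uint8, red, green, blue), "fx", "fy", "cx", "cy" (pixels), "R" (3x3) and "t" (3): a world point X has camera coordinates R X + t. Camera axes: x right, y down, z forward; pixel columns grow to the right and rows downward; lengths in mm; the calibration is good to about 2 mm. A picture is of the moment at which its call begins. There is no depth.
- manip.sign_off(): hands the job in; it is judged then, once.
The state is a dict: "clock": time; "joints": joint angles; "qd": joint speeds; "effort": joint torques, N m; "eef_pos": TCP position; "eef_rot": TCP orientation; "wrist_force": force on the tool from outside, world axes, zero at the start; "moment": the same for the moment, N m; "finger_gap": finger opening in mm; "finger_force": force on a finger pad.
Only numpy, scipy, OpenCV 4.12 (cv2) and the standard library are available. Lean on these libraries where they do the work, as an engineer would, in place of code of your own. Each camera call takes 0.05 s, during which the arm holds its last target. There are 200 camera calls.

## Working session

There is one attempt and no reset: what is moved stays moved. The work goes in short steps, Python scripts to look and compute and a tool call to move; the robot and the scene stay as the last step left them, time stands still between calls to the robot, and variables do not carry over. Pictures are saved under pics/ and viewed, at most 10 in all, crops included, and the job is handed in when it is done.

Besides the shell and the picture viewer there is one more tool, called after ">>>" in YAML: its name, and indented under it one key for each argument. move_arm: Moves the arm, as the interface text tells. Its arguments: {"type":"object","properties":{"dp":{"type":"array","items":{"type":"array","items":{"type":"number"}}},"rotation":{"type":"array","items":{"type":"array","items":{"type":"number"}}},"hand":{"type":"array","items":{"type":"number"}},"newtons":{"type":"number"}},"required":["dp","rotation","hand"]}

```bash
mkdir -p pics; ls
python3 - <<'E'
from cell import manip,camera
import cv2,json
for n in("side","top"):
    c=camera(n);cv2.imwrite(f"pics/{n}0.png",c["image"][:,:,::-1])
    print(n,c["fx"],c["fy"],c["cx"],c["cy"],c["R"],c["t"])
print(manip.read_state())
E
```

```text
pics
side 373.57274494141564 373.57274494141564 321.81454931286345 201.32754989073652 [[-0.87187645 -0.48961203  0.01055973]
 [-0.26219802  0.44848022 -0.85446924]
 [ 0.41362259 -0.74776035 -0.51939465]] [516.50687592 236.93873489 876.86096119]
top 395.13877252297664 395.13877252297664 321.68555544070273 199.3480240309306 [[ 0.02167569 -0.99961153  0.01752028]
 [-0.99742958 -0.02281886 -0.06792293]
 [ 0.06829633 -0.01600297 -0.99753672]] [ -14.14870885  566.92681408 1315.58793357]
{'clock': 0.1, 'joints': array([-1.39457883e+00,  3.00454207e-01,  1.52145707e+00, -3.18626637e-05,
        1.32067355e+00, -6.65846144e-02]), 'qd': array([ 0.00034923, -0.00125929, -0.00126316, -0.00158403,  0.00093511,
        0.00151451]), 'effort': array([ 1.43075267e-03, -5.32644868e+01, -3.53282547e+01,  7.09775719e-02,
        2.35256605e-02, -6.75012507e-05]), 'eef_pos': array([ 132.18719782, -533.63298085,  170.24806346]), 'eef_rot': array([-3.14060062e+00, -3.52201220e-05,  2.42810000e-01]), 'wrist_force': array([ 0.00480844,  0.0383015 , -0.13087151]), 'moment': array([0.02010722, 0.0256634 , 0.01596299]), 'finger_force': 0.0, 'finger_gap': 93.85237852232446}
```

View pics/side0.png

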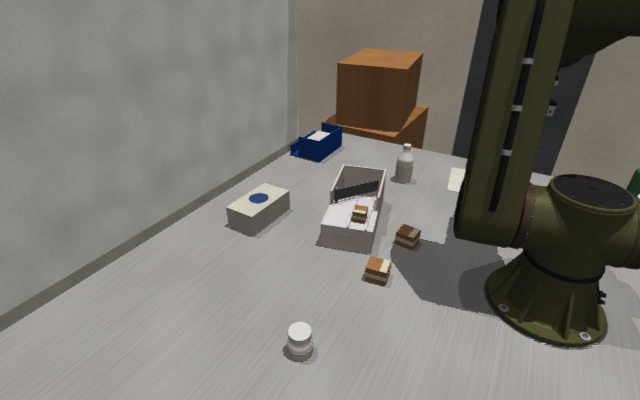

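View pics/top0.png

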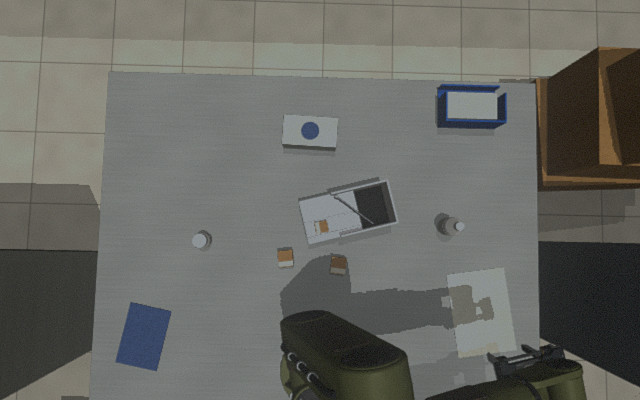

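Run:
```python
import cv2
t=cv2.imread("pics/top0.png");s=cv2.imread("pics/side0.png")
cv2.imwrite("pics/t1.png",cv2.resize(t[170:250,290:406],None,fx=6.8,fy=6.8,interpolation=cv2.INTER_CUBIC))
cv2.imwrite("pics/s1.png",cv2.resize(s[160:254,310:394],None,fx=6,fy=6,interpolation=cv2.INTER_CUBIC))
```

```text
(no output)
```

View pics/t1.png

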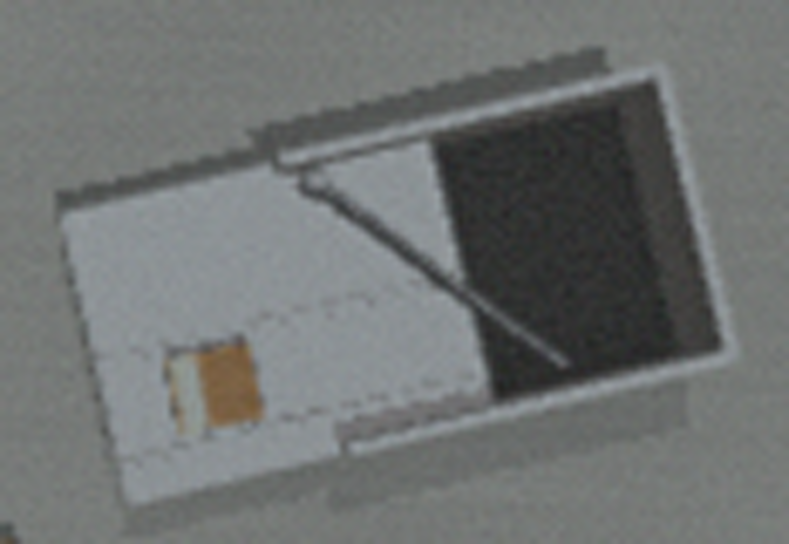

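View pics/s1.png

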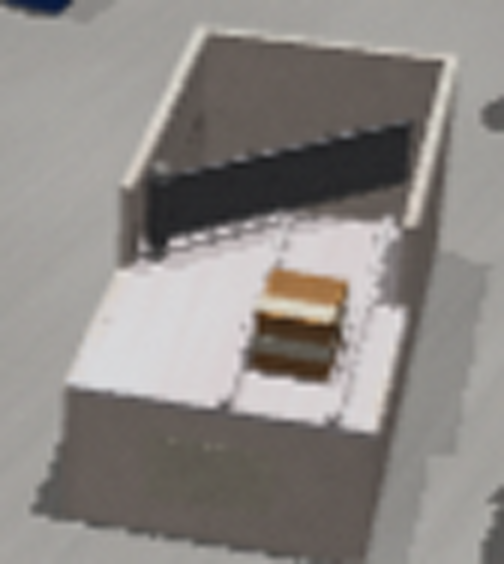

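```bash
cat > h.py <<'E'
import numpy as np, cv2
from cell import manip,camera
from scipy.optimize import least_squares
def proj(c,X):
    p=np.asarray(c["R"])@np.asarray(X,float).T+np.asarray(c["t"]).reshape(3,1)
    return np.c_[c["fx"]*p[0]/p[2]+c["cx"],c["fy"]*p[1]/p[2]+c["cy"]]
def b2w(q,P):
    P=np.atleast_2d(np.asarray(P,float));a=q[2];C=np.array([[np.cos(a),-np.sin(a)],[np.sin(a),np.cos(a)]])
    return np.c_[P[:,:2]@C.T+q[:2],P[:,2]]
E
python3 - <<'E'
from h import *
T,S=camera("top"),camera("side")
tp=np.array([[-150,98,75],[-150,-44,75],[140,98,120],[140,-44,120],[30,92,75],[30,-38,75],[-45,98,120],[-45,-44,120]])
tu=np.array([[62,212],[128,503],[663,68],[738,353],[432,145],[492,400],[275,158],[348,455]])/6.8+[290,170]
sp=tp[[0,1,2,3,6,7]];su=np.array([[68,388],[378,432],[200,28],[457,58],[122,187],[417,226]])/6+[310,160]
def res(q,w):
    r=[]
    if 't' in w:r.append(proj(T,b2w(q,tp))-tu)
    if 's' in w:r.append(proj(S,b2w(q,sp))-su)
    return np.concatenate(r).ravel()
for w in('t','s','ts'):
    f=least_squares(res,[550,-50,-1.4],args=(w,));q=f.x;print(w,q.round(3),np.abs(f.fun).max().round(2),np.sqrt(np.mean(f.fun**2)).round(2))
print(f.fun.reshape(-1,2).round(1))
np.save("q.npy",q)
ct=np.array([[168,348],[245,338],[263,420],[180,432]])/6.8+[290,170]
cs=np.array([[258,305],[270,268],[348,280],[340,323]])/6+[310,160]
def rc(p,w):
    a=p[2];L=np.array([[-20,18],[20,18],[20,-18],[-20,-18]]);C=np.array([[np.cos(a),-np.sin(a)],[np.sin(a),np.cos(a)]])
    P=np.c_[L@C.T+p[:2],np.full(4,107)];X=b2w(q,P);r=[]
    if 't' in w:r.append(proj(T,X)-ct)
    if 's' in w:r.append(proj(S,X)-cs)
    return np.concatenate(r).ravel()
for w in('t','s','ts'):
    f=least_squares(rc,[-90,0,0],args=(w,));print(w,f.x.round(3),f.fun.round(1))
# flap check
print(((proj(T,b2w(q,[[-30,82,120],[63,-28,120]]))-[290,170])*6.8).round(), ((proj(S,b2w(q,[[-30,82,120],[63,-28,120]]))-[310,160])*6).round())
E
```

```text
t [498.366 -95.9    -1.314] 1.19 0.56
s [497.416 -93.981  -1.308] 0.41 0.3
ts [498.125 -95.588  -1.311] 1.14 0.5
[[-0.7  0.4]
 [-0.2  0.5]
 [ 0.1 -0.9]
 [ 0.3  1.1]
 [-0.8 -0.9]
 [ 0.1  0.6]
 [ 0.  -0.4]
 [ 0.1  0.2]
 [-0.4 -0.8]
 [ 0.2 -0. ]
 [-0.2 -0.7]
 [ 0.4 -0.5]
 [-0.1 -0.3]
 [ 0.1 -0.1]]
t [-9.6938e+01  2.3550e+00 -8.1000e-02] [-0.4  0.7  0.8  0.2 -0.  -0.5 -0.4 -0.3]
s [-9.7193e+01  2.7000e-02  1.8000e-02] [-0.1  1.1  0.3 -0.3  0.2 -0.6 -0.4 -0.1]
ts [-9.6922e+01  1.0310e+00 -3.4000e-02] [-0.5  1.4  0.6  0.3  0.3 -0.5  0.   0.3 -0.7  0.7  0.4 -0.6  0.2 -0.5
 -1.2 -0.1]
[[315. 181.]
 [569. 366.]] [[161. 175.]
 [412. 117.]]
```

>>> move_arm:
  dp:
    - [0,0,30]
    - [30,45,0]
    - [30,45,0]
    - [30,45,0]
    - [30,45,0]
    - [30,45,0]
    - [30,45,0]
    - [30,45,0]
    - [30,45,0]
    - [30,45,0]
  rotation:
    - [0,0,0]
    - [0,0,0.1]
    - [0,0,0.1]
    - [0,0,0.1]
    - [0,0,0.1]
    - [0,0,0.1]
    - [0,0,0.1]
    - [0,0,0.1]
    - [0,0,0.1]
    - [0,0,0]
  hand: [0.77,0.77,0.77,0.77,0.77,0.77,0.77,0.77,0.77,0.77]

```text
clock: 1.45
eef_pos: [402.9, -127.2, 200.9]
eef_rot: [3.141, -0.0, 1.044]
wrist_force: [0.6, -0.4, 0.1]
finger_gap: 72.5
finger_force: 0.0
```

>>> move_arm:
  dp:
    - [32,48,0]
    - [32,48,0]
    - [32,48,0]
    - [1,2,0]
    - [0,0,-40]
    - [0,0,-40]
    - [0,0,0]
  rotation:
    - [0,0,0]
    - [0,0,0]
    - [0,0,0]
    - [0,0,0]
    - [0,0,0]
    - [0,0,0]
    - [0,0,0]
  hand: [0.77,0.77,0.77,0.77,0.77,0.77,0.77]

```text
clock: 2.33
eef_pos: [497.5, 16.4, 118.9]
eef_rot: [-3.137, 0.002, 1.042]
wrist_force: [0.0, -0.5, 1.0]
finger_gap: 72.2
finger_force: 0.0
```

Run:
```python
from h import *
s=manip.read_state();print(s["eef_pos"],s["eef_rot"],s["finger_gap"])
S=camera("side");q=np.load("q.npy")
cv2.imwrite("pics/s2.png",cv2.resize(S["image"][150:260,300:420,::-1],None,fx=5,fy=5,interpolation=cv2.INTER_CUBIC))
u=np.array([np.cos(-.526),np.sin(-.526),0])
P=[s["eef_pos"]-36.25*u,s["eef_pos"]+36.25*u]
print(((proj(S,P)-[300,150])*5).round())
```

```text
[497.47875193  16.44346672 118.88040867] [-3.13735256e+00  2.38736173e-03  1.04206332e+00] 72.21685051076471
[[289. 311.]
 [213. 249.]]
```

View pics/s2.png

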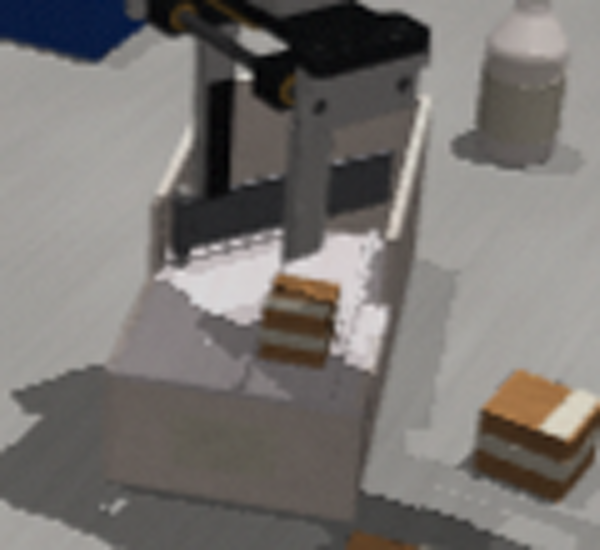

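Run:
```python
from h import *
S=camera("side");T=camera("top")
a=cv2.resize(S["image"][110:230,310:420,::-1],None,fx=3.6,fy=3.6,interpolation=cv2.INTER_CUBIC)
b=cv2.resize(T["image"][150:270,280:390,::-1],None,fx=3.6,fy=3.6,interpolation=cv2.INTER_CUBIC)
cv2.imwrite("pics/st.png",np.hstack([a,b]))
s=manip.read_state();u=np.array([np.cos(-.526),np.sin(-.526),0])
for z in (0,20,40):
  P=[s["eef_pos"]-42.25*u+[0,0,z],s["eef_pos"]+42.25*u+[0,0,z]]
  print(z,((proj(S,P)-[310,110])*3.6).round().tolist(),((proj(T,P)-[280,150])*3.6+[396,0]).round().tolist())
```

```text
0 [[174.0, 367.0], [110.0, 315.0]] [[500.0, 289.0], [551.0, 205.0]]
20 [[175.0, 344.0], [111.0, 293.0]] [[499.0, 289.0], [551.0, 204.0]]
40 [[177.0, 320.0], [112.0, 270.0]] [[499.0, 289.0], [552.0, 203.0]]
```

View pics/st.png

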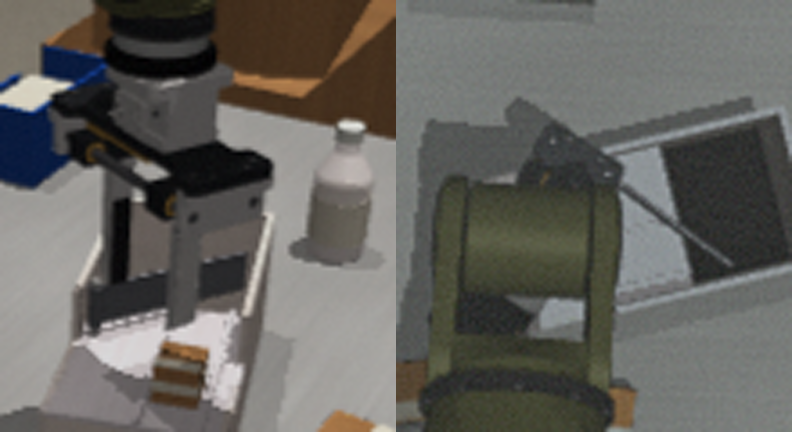

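>>> move_arm:
  dp:
    - [1,1,-18]
    - [1,1,-18]
    - [0,0,0]
    - [0,0,0]
  rotation:
    - [0,0,0]
    - [0,0,0]
    - [0,0,0]
    - [0,0,0]
  hand: [0.77,0.77,0.77,0.77]

```text
clock: 2.98
eef_pos: [502.0, 19.0, 86.3]
eef_rot: [3.14, -0.001, 1.043]
wrist_force: [0.7, 0.6, -0.6]
finger_gap: 72.7
finger_force: 0.0
```

Run:
```python
from h import *
s=manip.read_state();print(s["eef_pos"],s["eef_rot"],s["finger_gap"])
S=camera("side");cv2.imwrite("pics/s3.png",cv2.resize(S["image"][150:240,310:410,::-1],None,fx=6,fy=6,interpolation=cv2.INTER_CUBIC))
u=np.array([np.cos(-.526),np.sin(-.526),0]);q=np.load("q.npy")
for z in (0,35):
  P=[s["eef_pos"]-42.25*u+[0,0,z],s["eef_pos"]+42.25*u+[0,0,z]]
  print(z,((proj(S,P)-[310,150])*6).round().tolist())
for x,y in((-140,1),(-117,1),(-80,61)):print(x,y,((proj(S,b2w(q,[x,y,75]))-[310,150])*6).round())
```

```text
[501.95786702  19.00821723  86.29795827] [ 3.13976583e+00 -9.53837008e-04  1.04273861e+00] 72.67625038731542
0 [[278.0, 441.0], [175.0, 353.0]]
35 [[283.0, 375.0], [177.0, 289.0]]
-140 1 [[282. 463.]]
-117 1 [[290. 435.]]
-80 61 [[178. 373.]]
```

View pics/s3.png

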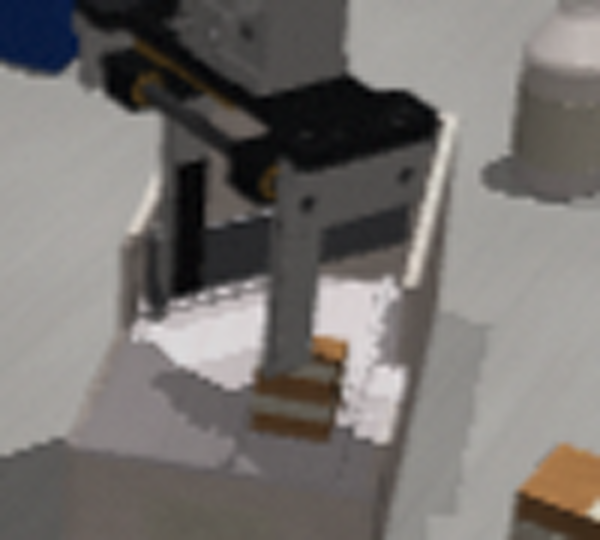

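>>> move_arm:
  dp:
    - [0,0,-3]
    - [0,0,-3]
    - [0,0,0]
    - [0,0,-2]
    - [0,0,0]
  rotation:
    - [0,0,0]
    - [0,0,0]
    - [0,0,0]
    - [0,0,0]
    - [0,0,0]
  hand: [0.77,0.77,0.77,0.77,0.77]

```text
clock: 3.65
eef_pos: [501.2, 19.1, 76.6]
eef_rot: [-3.141, 0.0, 1.043]
wrist_force: [-0.0, -0.1, 1.3]
finger_gap: 72.2
finger_force: 0.0
```

Run:
```python
from h import *
S=camera("side");s=manip.read_state();print(s["eef_pos"],s["wrist_force"])
cv2.imwrite("pics/s4.png",cv2.resize(S["image"][150:240,310:410,::-1],None,fx=8,fy=6.6,interpolation=cv2.INTER_LANCZOS4))
```

```text
[501.19368735  19.159432    76.69601342] [ 0.13260569  0.58220701 -0.1090768 ]
```

View pics/s4.png

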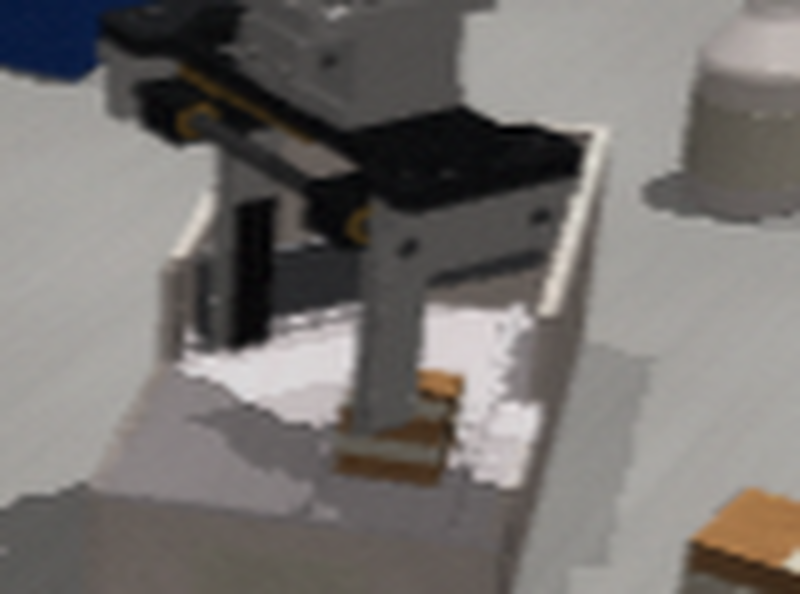

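>>> move_arm:
  dp:
    - [0,0,-5]
    - [0,0,-5]
    - [0,0,-5]
    - [0,0,-5]
    - [0,0,0]
  rotation:
    - [0,0,0]
    - [0,0,0]
    - [0,0,0]
    - [0,0,0]
    - [0,0,0]
  hand: [0.77,0.77,0.77,0.77,0.77]

```text
clock: 4.32
eef_pos: [501.0, 19.1, 56.3]
eef_rot: [-3.141, 0.0, 1.043]
wrist_force: [-0.3, -0.3, 0.2]
finger_gap: 72.3
finger_force: 0.0
```

Run:
```python
from h import *
S=camera("side");s=manip.read_state();print(s["eef_pos"],s["wrist_force"])
cv2.imwrite("pics/s5.png",cv2.resize(S["image"][165:235,315:385,::-1],None,fx=8,fy=8,interpolation=cv2.INTER_LANCZOS4))
```

```text
[501.16048936  19.14134204  56.62430114] [ 0.16944003 -0.17412573  0.4441095 ]
```

View pics/s5.png

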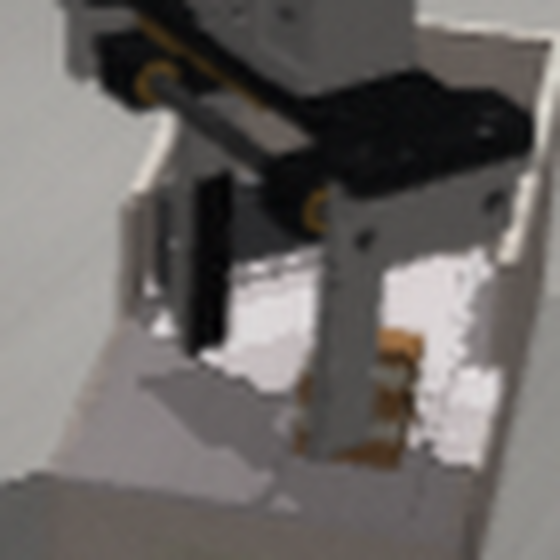

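>>> move_arm:
  dp:
    - [0,0,-3]
    - [0,0,-3]
    - [0,0,-2]
    - [0,0,0]
  rotation:
    - [0,0,0]
    - [0,0,0]
    - [0,0,0]
    - [0,0,0]
  hand: [0.77,0.77,0.77,0.77]

```text
clock: 4.88
eef_pos: [501.1, 19.2, 48.6]
eef_rot: [-3.141, 0.0, 1.043]
wrist_force: [0.0, -0.2, -1.5]
finger_gap: 72.2
finger_force: 0.0
```

Run:
```python
from h import *
S=camera("side");s=manip.read_state();print(s["eef_pos"],s["wrist_force"])
cv2.imwrite("pics/s6.png",cv2.resize(S["image"][185:235,325:385,::-1],None,fx=10,fy=10,interpolation=cv2.INTER_LANCZOS4))
```

```text
[501.23412121  19.12518581  48.72122629] [ 0.61568225 -0.26791419  0.57126743]
```

View pics/s6.png

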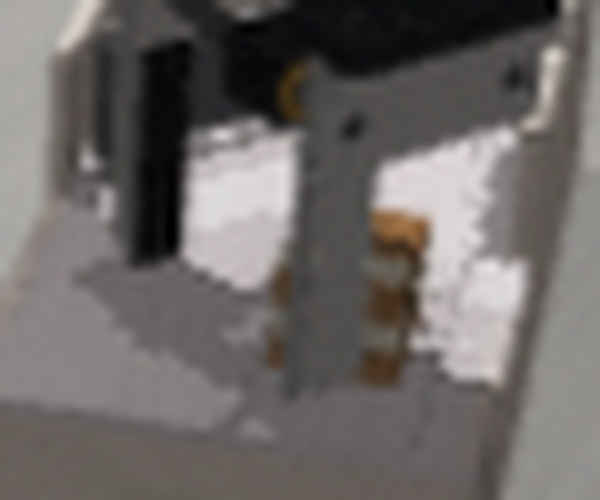

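>>> move_arm:
  dp:
    - [0,0,-3]
    - [1.5,-5.8,0]
    - [1.5,-5.8,0]
    - [1.5,-5.8,0]
    - [1.5,-5.8,0]
    - [1.5,-5.8,0]
    - [1.5,-5.8,0]
    - [1.5,-5.8,0]
    - [1.6,-5.8,0]
  rotation:
    - [0,0,0]
    - [0,0,0]
    - [0,0,0]
    - [0,0,0]
    - [0,0,0]
    - [0,0,0]
    - [0,0,0]
    - [0,0,0]
    - [0,0,0]
  hand: [0.77,0.77,0.77,0.77,0.77,0.77,0.77,0.77,0.77]

```text
clock: 6.05
eef_pos: [513.4, -27.6, 45.7]
eef_rot: [-3.142, 0.0, 1.043]
wrist_force: [-0.3, 0.6, 1.1]
finger_gap: 72.4
finger_force: 0.3
```

```bash
cat > chk.py <<'E'
from h import *
s=manip.read_state();q=np.load("q.npy");d=s["eef_pos"][:2]-q[:2];a=q[2]
print("tcp box",(d@[np.cos(a),np.sin(a)]).round(1),(d@[-np.sin(a),np.cos(a)]).round(1),s["eef_pos"][2].round(1),s["wrist_force"].round(1))
for n in("top","side"):
    c=camera(n);hsv=cv2.cvtColor(c["image"],cv2.COLOR_RGB2HSV)
    m=cv2.inRange(hsv,(5,110,50),(22,255,255))
    poly=proj(c,b2w(q,[[x,y,z] for x in(-150,135) for y in(-40,92) for z in(60,118)])).astype(np.int32)
    k=np.zeros_like(m);cv2.fillConvexPoly(k,cv2.convexHull(poly),255)
    v,u=np.nonzero(m&k)
    if len(u)<5: print(n,"brown",len(u));continue
    print(n,"brown",len(u),"u",u.min(),u.max(),"v",v.min(),v.max(),"mean",u.mean().round(1),v.mean().round(1))
    r=least_squares(lambda p:(proj(c,b2w(q,[p[0],p[1],91 if n=="side" else 107]))-[u.mean(),v.mean()]).ravel(),[-90,0]).x
    print("   box xy of mean",r.round(1))
E
python3 chk.py
```

```text
tcp box -61.7 32.2 45.7 [-0.3  0.6  1.1]
top brown 0
side brown 45 u 343 367 v 168 215 mean 360.5 200.6
   box xy of mean [-27.6  10.8]
```

Run:
```python
from h import *
q=np.load("q.npy");c=camera("side")
for x in(-70,-62,-55):print(x,proj(c,b2w(q,[[x-20,-18,75],[x-20,-18,107],[x+20,-18,107],[x-20,18,75]])).round(1).tolist())
hsv=cv2.cvtColor(c["image"],cv2.COLOR_RGB2HSV);m=cv2.inRange(hsv,(5,110,50),(22,255,255))
for v in range(180,220):
    u=np.nonzero(m[v,335:385])[0]+335
    if len(u):print(v,u.min(),u.max(),len(u))
```

```text
-70 [[366.8, 218.2], [367.6, 208.5], [369.7, 201.2], [354.0, 216.3]]
-62 [[367.2, 216.7], [368.1, 207.0], [370.1, 199.8], [354.5, 214.8]]
-55 [[367.6, 215.4], [368.4, 205.7], [370.5, 198.5], [354.9, 213.5]]
184 357 358 2
185 356 357 2
186 356 357 2
187 356 357 2
188 357 357 1
200 356 367 4
201 356 367 3
202 366 367 2
203 366 367 2
206 355 355 1
207 355 366 3
208 355 366 3
209 365 366 2
212 355 355 1
213 355 366 3
214 355 366 5
215 363 365 3
```

>>> move_arm:
  dp:
    - [1.5,-5.8,0]
    - [1.5,-5.8,0]
    - [1.5,-5.8,0]
    - [1.6,-5.8,0]
    - [1.5,-5.8,0]
    - [1.5,-5.8,0]
    - [1.6,-5.8,0]
    - [1.5,-5.8,0]
  rotation:
    - [0,0,0]
    - [0,0,0]
    - [0,0,0]
    - [0,0,0]
    - [0,0,0]
    - [0,0,0]
    - [0,0,0]
    - [0,0,0]
  hand: [0.77,0.77,0.77,0.77,0.77,0.77,0.77,0.77]

```text
clock: 7.2
eef_pos: [525.7, -74.1, 45.8]
eef_rot: [3.141, 0.0, 1.043]
wrist_force: [-1.5, 1.9, -0.9]
finger_gap: 72.4
finger_force: 0.7
```

```bash
cat >> chk.py <<'E'
print(s["moment"].round(2),s["finger_force"],s["finger_gap"])
c=camera("side");hsv=cv2.cvtColor(c["image"],cv2.COLOR_RGB2HSV);m=cv2.inRange(hsv,(5,110,50),(22,255,255))
for v in range(180,220):
    u=np.nonzero(m[v,335:385])[0]+335
    if len(u):print(v,u.min(),u.max(),len(u),end="; ")
# flap in top view: brightness along predicted plate at several angles (beyond gripper)
t=camera("top");g=cv2.GaussianBlur(cv2.cvtColor(t["image"],cv2.COLOR_RGB2GRAY),(3,3),0)
for th in np.arange(0,.9,.1):
    P=[[-30+r*np.cos(-.873+th),82+r*np.sin(-.873+th),120] for r in range(70,145,6)]
    p=proj(t,b2w(q,P)).round().astype(int);print("\n",th.round(1),g[p[:,1],p[:,0]].tolist(),end="")
E
python3 chk.py
```

```text
tcp box -13.7 32.1 45.8 [-1.5  1.9 -0.9]
top brown 0
side brown 36 u 358 370 v 175 206 mean 364.4 194.3
   box xy of mean [11.9  5.6]
[ 0.12  0.14 -0.05] 0.6703937938436866 72.42960584347765
191 359 359 1; 192 359 370 4; 193 359 370 4; 194 368 369 2; 197 358 358 1; 198 358 369 3; 199 358 369 3; 200 368 369 2; 204 358 358 1; 205 358 368 4; 206 365 368 4; 
 0.0 [86, 84, 80, 77, 74, 72, 70, 66, 46, 50, 69, 69, 67]
 0.1 [89, 90, 89, 89, 86, 83, 80, 62, 56, 70, 69, 63, 40]
 0.2 [83, 86, 88, 88, 85, 88, 86, 54, 69, 70, 69, 50, 46]
 0.3 [76, 76, 76, 77, 79, 77, 72, 55, 68, 70, 60, 50, 46]
 0.4 [71, 72, 71, 70, 71, 72, 61, 62, 70, 70, 56, 46, 47]
 0.5 [68, 67, 66, 65, 67, 65, 53, 64, 67, 66, 58, 46, 46]
 0.6 [61, 62, 62, 60, 58, 56, 48, 52, 56, 51, 45, 45, 43]
 0.7 [52, 52, 51, 50, 58, 61, 65, 72, 71, 69, 71, 74, 69]
 0.8 [44, 47, 50, 54, 62, 71, 63, 53, 46, 47, 47, 45, 52]
```

>>> move_arm:
  dp:
    - [1.5,-5.8,0]
    - [1.5,-5.8,0]
    - [1.6,-5.8,0]
    - [1.5,-5.8,0]
    - [1.5,-5.8,0]
    - [1.6,-5.8,0]
    - [1.5,-5.8,0]
    - [1.5,-5.8,0]
    - [0,0,0]
  rotation:
    - [0,0,0]
    - [0,0,0]
    - [0,0,0]
    - [0,0,0]
    - [0,0,0]
    - [0,0,0]
    - [0,0,0]
    - [0,0,0]
    - [0,0,0]
  hand: [0.77,0.77,0.77,0.77,0.77,0.77,0.77,0.77,0.77]

```text
clock: 8.52
eef_pos: [537.8, -120.5, 45.7]
eef_rot: [3.141, 0.0, 1.042]
wrist_force: [-0.6, -0.6, 0.2]
finger_gap: 72.5
finger_force: 0.2
```

```bash
python3 chk.py
```

```text
tcp box 34.3 32.0 45.7 [-0.6 -0.6  0.2]
top brown 0
side brown 23 u 361 372 v 168 195 mean 367.1 185.1
   box xy of mean [70.8  6.2]
[-0.15  0.07 -0.02] 0.2485547703690827 72.52899557482763

 0.0 [58, 58, 57, 53, 46, 44, 46, 56, 81, 94, 76, 46, 49]
 0.1 [66, 64, 63, 65, 60, 61, 59, 57, 56, 57, 55, 46, 44]
 0.2 [71, 70, 70, 68, 69, 67, 67, 65, 65, 66, 65, 64, 63]
 0.3 [74, 73, 76, 75, 72, 74, 72, 75, 73, 72, 74, 73, 71]
 0.4 [83, 85, 84, 87, 86, 86, 84, 87, 88, 88, 91, 90, 90]
 0.5 [88, 92, 90, 89, 90, 89, 86, 87, 85, 82, 81, 83, 80]
 0.6 [82, 86, 84, 84, 81, 80, 77, 76, 74, 72, 71, 69, 71]
 0.7 [73, 78, 78, 74, 73, 72, 69, 68, 67, 64, 65, 64, 62]
 0.8 [62, 71, 72, 70, 69, 64, 64, 62, 62, 52, 49, 50, 59]
```

>>> move_arm:
  dp:
    - [0,0,0]
    - [0,0,0]
    - [0,0,0]
    - [0,0,0]
  rotation:
    - [0,0,0]
    - [0,0,0]
    - [0,0,0]
    - [0,0,0]
  hand: [0.77,0.77,0.77,0.77]

```text
clock: 9.22
eef_pos: [537.7, -120.0, 45.7]
eef_rot: [-3.142, 0.0, 1.043]
wrist_force: [0.0, 0.2, -0.2]
finger_gap: 72.2
finger_force: 0.3
```

Run:
```python
from h import *
q=np.load("q.npy")
for n in("side","top"):
    c=camera(n);m=cv2.inRange(cv2.cvtColor(c["image"],cv2.COLOR_RGB2HSV),(5,90,30),(24,255,255))
    k=np.zeros_like(m);p=proj(c,b2w(q,[[x,y,z] for x in(-150,134) for y in(-38,92) for z in(6,118)])).astype(np.int32)
    cv2.fillConvexPoly(k,cv2.convexHull(p),255)
    nb,l,st,ce=cv2.connectedComponentsWithStats(m&k);print(n,st[1:].tolist())
    for z in(75,107):print(proj(c,b2w(q,[[10,-18,z],[30,0,z],[50,18,z]])).round().tolist())
    print("bin",proj(c,b2w(q,[[60,0,40],[80,0,20]])).round().tolist())
```

```text
side [[362, 167, 3, 5, 10], [360, 194, 2, 2, 4]]
[[372.0, 200.0], [367.0, 196.0], [362.0, 192.0]]
[[373.0, 191.0], [368.0, 187.0], [363.0, 183.0]]
bin [[367.0, 201.0], [368.0, 203.0]]
top []
[[355.0, 225.0], [360.0, 218.0], [364.0, 211.0]]
[[356.0, 225.0], [361.0, 218.0], [366.0, 211.0]]
bin [[367.0, 216.0], [372.0, 215.0]]
```

>>> move_arm:
  dp:
    - [1.5,-5.8,0]
    - [1.5,-5.8,0]
    - [0,0,0]
    - [0,0,0]
  rotation:
    - [0,0,0]
    - [0,0,0]
    - [0,0,0]
    - [0,0,0]
  hand: [0.77,0.77,0.77,0.77]

```text
clock: 9.82
eef_pos: [540.7, -131.8, 45.7]
eef_rot: [-3.142, 0.0, 1.043]
wrist_force: [-0.7, -0.4, 0.2]
finger_gap: 72.3
finger_force: 0.2
```

Run:
```python
from h import *
q=np.load("q.npy")
for n in("side","top"):
    c=camera(n);m=cv2.inRange(cv2.cvtColor(c["image"],cv2.COLOR_RGB2HSV),(5,90,30),(24,255,255))
    k=np.zeros_like(m);p=proj(c,b2w(q,[[x,y,z] for x in(-150,134) for y in(-38,92) for z in(6,118)])).astype(np.int32)
    cv2.fillConvexPoly(k,cv2.convexHull(p),255)
    nb,l,st,ce=cv2.connectedComponentsWithStats(m&k);print(n,st[1:].tolist())
    if n=="side":print(c["image"][190:200,356:366].reshape(10,-1).tolist())
```

```text
side [[363, 167, 2, 3, 6], [360, 194, 2, 2, 4], [367, 196, 2, 1, 2]]
[[110, 102, 98, 112, 103, 98, 111, 103, 99, 109, 101, 97, 111, 103, 97, 109, 101, 95, 102, 97, 91, 86, 81, 79, 75, 74, 72, 81, 81, 78], [108, 102, 96, 110, 103, 98, 110, 102, 96, 110, 103, 97, 110, 103, 97, 110, 102, 97, 103, 95, 90, 85, 80, 79, 74, 74, 72, 83, 81, 79], [108, 101, 95, 109, 100, 95, 110, 103, 97, 110, 101, 96, 109, 101, 96, 112, 104, 98, 103, 96, 92, 84, 80, 79, 82, 80, 78, 84, 82, 79], [108, 100, 95, 113, 104, 98, 110, 102, 98, 113, 103, 96, 114, 103, 94, 114, 103, 95, 105, 98, 89, 86, 83, 78, 79, 77, 77, 86, 83, 82], [114, 106, 102, 119, 105, 96, 115, 106, 103, 126, 106, 92, 132, 104, 79, 134, 106, 79, 131, 113, 87, 96, 91, 80, 76, 75, 74, 84, 81, 80], [125, 119, 119, 116, 111, 111, 115, 110, 110, 117, 102, 91, 131, 103, 81, 143, 106, 76, 113, 91, 74, 83, 77, 74, 79, 77, 76, 83, 81, 80], [142, 136, 138, 144, 137, 138, 128, 123, 123, 113, 108, 108, 109, 103, 104, 108, 103, 104, 95, 91, 91, 78, 77, 75, 80, 78, 76, 81, 78, 77], [143, 138, 138, 142, 136, 136, 116, 111, 112, 105, 101, 102, 108, 103, 103, 108, 104, 104, 104, 99, 99, 93, 88, 89, 104, 99, 99, 106, 101, 102], [142, 137, 138, 130, 124, 124, 128, 123, 123, 120, 114, 114, 114, 108, 109, 112, 106, 106, 109, 104, 104, 107, 102, 103, 108, 103, 104, 106, 101, 101], [143, 137, 138, 115, 109, 110, 126, 120, 122, 136, 129, 130, 136, 129, 131, 120, 114, 115, 109, 103, 104, 109, 104, 105, 108, 103, 104, 107, 101, 103]]
top []
```

>>> move_arm:
  dp:
    - [0,0,12]
    - [0,0,20]
    - [0,0,25]
    - [0,0,30]
    - [0,0,40]
    - [0,0,40]
    - [-20,50,0]
    - [-20,55,0]
    - [-20,55,0]
    - [-20,55,0]
  rotation:
    - [0,0,0]
    - [0,0,0]
    - [0,0,0]
    - [0,0,0]
    - [0,0,0]
    - [0,0,0]
    - [0,0,0]
    - [0,0,0]
    - [0,0,0]
    - [0,0,0]
  hand: [0.77,0.77,0.77,0.77,0.77,0.77,0.77,0.77,0.77,0.77]

```text
clock: 11.18
eef_pos: [459.9, 85.0, 213.8]
eef_rot: [3.14, -0.001, 1.043]
wrist_force: [1.5, -0.1, -0.2]
finger_gap: 72.5
finger_force: 0.0
```

>>> move_arm:
  dp:
    - [-20,55,0]
    - [-20,55,0]
    - [-20,55,0]
    - [0,0,0]
    - [0,0,0]
    - [0,0,0]
    - [0,0,0]
    - [0,0,0]
  rotation:
    - [0,0,0]
    - [0,0,0]
    - [0,0,0]
    - [0,0,0]
    - [0,0,0]
    - [0,0,0]
    - [0,0,0]
    - [0,0,0]
  hand: [0.77,0.77,0.77,0.77,0.77,0.77,0.77,0.77]

```text
clock: 12.18
eef_pos: [401.0, 247.8, 212.8]
eef_rot: [3.142, -0.0, 1.042]
wrist_force: [0.5, -0.0, -0.6]
finger_gap: 72.7
finger_force: 0.0
```

Run:
```python
from h import *
q=np.load("q.npy");a=cv2.imread("pics/top0.png")
c=camera("top");cv2.imwrite("pics/tf.png",c["image"][:,:,::-1])
m=cv2.inRange(cv2.cvtColor(c["image"],cv2.COLOR_RGB2HSV),(5,90,20),(24,255,255))
k=np.zeros_like(m);cv2.fillConvexPoly(k,cv2.convexHull(proj(c,b2w(q,[[x,y,40] for x in(-150,134) for y in(-38,92)])).astype(np.int32)),255)
nb,l,st,ce=cv2.connectedComponentsWithStats(m&k);print(st[1:].tolist())
for p in ce[1:]:print(least_squares(lambda r:(proj(c,b2w(q,[r[0],r[1],40]))-p).ravel(),[60,0]).x.round())
d=cv2.absdiff(a,c["image"][:,:,::-1]).max(2)
d=cv2.morphologyEx((d>35).astype(np.uint8),cv2.MORPH_OPEN,np.ones((2,2)))
nb,l,st,ce=cv2.connectedComponentsWithStats(d);print([x for x in st[1:].tolist() if x[4]>8])
g=cv2.cvtColor(c["image"],cv2.COLOR_RGB2GRAY);g0=cv2.cvtColor(a,cv2.COLOR_BGR2GRAY)
for th in(0,.04,.08,.15):
    P=[[-30+r*np.cos(-.873+th),82+r*np.sin(-.873+th),120] for r in range(90,145,6)]
    p=proj(c,b2w(q,P)).round().astype(int);print(th,g[p[:,1],p[:,0]].tolist(),g0[p[:,1],p[:,0]].tolist())
```

```text
[[366, 203, 15, 14, 122]]
[85. 16.]
[[237, 202, 15, 14, 52], [368, 204, 14, 14, 128], [252, 206, 6, 5, 17], [171, 214, 324, 186, 26530], [319, 220, 11, 14, 108], [426, 345, 162, 55, 4916], [292, 347, 5, 4, 12], [289, 354, 3, 7, 15], [298, 363, 3, 4, 9], [308, 373, 5, 10, 26], [336, 392, 5, 5, 11], [295, 395, 5, 5, 12]]
0 [102, 101, 94, 95, 90, 93, 82, 73, 93, 48] [102, 101, 90, 93, 90, 89, 74, 69, 95, 45]
0.04 [84, 66, 66, 61, 50, 59, 46, 47, 48, 43] [77, 63, 64, 54, 54, 51, 51, 50, 45, 47]
0.08 [51, 51, 53, 49, 48, 51, 53, 49, 50, 47] [49, 51, 43, 51, 42, 46, 47, 48, 43, 45]
0.15 [55, 48, 49, 50, 69, 80, 103, 63, 45, 46] [49, 49, 49, 51, 52, 52, 51, 47, 51, 44]
```

Carton is in the bin at box (85, 16), and the flap is back in its original shut place.

```bash
python3 -c "
from cell import manip
print(manip.sign_off())"
```

```text
the job is handed in; nothing more can be done
None
```

The carton went over the edge into the bin while one finger held the flap open. The top camera then showed it lying at drop-box x 85, y 16 mm with the flap shut again. I handed the job in at about 12 s, but sign-off returned no verdict. I pushed with the reported tool height at 46 mm, below the ledge's 75 mm, because the side camera showed the fingertips about 35 mm above the reported height.

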